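# Get the probe thermometer out of the blocked drawer

## Task

I need the probe thermometer for the temperature log, but the starch shaker, the salt shaker and the small steel cup stand in front of the low clear-topped drawer unit it is kept in: move all three, upright, onto the white chopping board, and only then pull the drawer open. Lay the thermometer on the notebook on the worktop with its black body flat on the cover, push the drawer fully shut, and then stand the two shakers and the cup back, upright, each on the spot where it stood at the start.

Things in the scene. Friction and masses are not known exactly. Their poses are not given: they have to be found in the camera images.
- flour_centre (a point): Centre (half-way up) of the loose steel starch shaker: upright closed cylinder, 66 mm across the body, 69 mm at the cap, 102 mm tall, 0.2 kg; z up when upright. One of three things in a row 100 mm apart on the worktop in front of the drawer; their order changes. Its place at the start is the place it must come back to. Grasp across the body.
- salt_centre (a point): Centre (half-way up) of the loose salt shaker: white salt in a clear waisted body with a grey domed cap, 44 mm across at the widest, 90 mm tall, 0.1 kg; z up when upright. Stands in the same row; its place at the start is the place it must come back to. Grasp across the body.
- cup_centre (a point): Centre (half-way up) of the loose small steel sauce cup: open at the top, 52 mm across at the foot, 64 mm at the rim, 51 mm tall, 0.07 kg; z up when upright. Stands in the same row; its place at the start is the place it must come back to. Grasp across the outside. (Not the larger steel cup far off at the back left.)
- thermo_centre (a point): Centre of the black body of the loose probe thermometer, lying on the drawer's floor, seen through the unit's clear cover. Body 85 mm long (point x), 28 wide (y), 16 thick (z, up); a thin needle runs along -x to 150 mm from here. 0.05 kg. It lies along the drawer's width, black body to its +y side, 25 mm or more of free floor on each side. Grasp the body across its width.
- cabinet: Low steel drawer unit, fixed; place and yaw vary. 170 mm deep (x), 320 wide (y), 84 tall, clear cover on top. Origin: centre of its underside, on the worktop. Its -x axis is the way the drawer pulls out, towards the robot. Shut, the drawer's front face is 97 mm from the origin along -x, its top edge 72 mm up. Drawer floor 16 mm above the worktop, walls 34 mm above that.
- drawer (a joint): How far the drawer is out, m: 0 shut (as at the start), 0.14 at the stop, where its inside is clear of the cover. Slides along the drawer unit's -x axis with about 1.5 N of friction and stays where it is left. A 60 mm compartment on its -y side holds a marker pen that stays there.
- drawer_handle (a point): Centre of the drawer's straight dark bar handle: along the drawer unit's y axis, 110 mm long, about 10 mm thick, 35 mm out from the drawer's front face, 50 mm above the worktop; free from above, about 30 mm between bar and face. Axes as the unit's; moves with the drawer. The row of three things stands about 90 mm in front of it.
- board: White chopping board lying flat, fixed: 330 mm (x) by 180 (y), 12 thick, with a 24 x 80 mm grip slot through it, centred at x = +143 mm. Origin: centre of its underside. It lies left or right, the notebook on the other side; place and yaw vary. Cleared things stand on it with their centres 10 mm or more in from its edges.
- notebook: Closed tan notebook lying flat, fixed: 210 mm (x) by 152 (y), cover 10 mm above the worktop (13 mm at the wire binding along one short edge). Origin: centre of its underside. Place and yaw vary.

How it is judged:
By the outcome, as a careful person would: the job done as asked, in the order asked, and still so for the second after the job is handed in, with the robot touching nothing.
It also fails if it takes over 144 s, if anything falls off the work surface, if the arm or the gripper's body presses on something with over 40 N, if the wrist force passes 120 N, or if a joint passes its speed limit or range.

## Robot

A 6-joint arm with a two-finger parallel gripper is mounted at the origin on a cart in front of the work surface, level with it; the furniture and walls round the work are solid. World frame = base frame: x ahead of the robot, y to its left, z up, the work surface at z = 0. Lengths are in m, angles in rad, forces in N, time in s.
With the tool pointing down it reaches from about 0.275 to 0.825 m from the base axis. Payload 4.9 kg.
Tool frame: the origin (TCP) lies midway between the tips of the shut fingers; the grasp point (between the pads) lies 19 mm behind it (bot.grip_depth is the distance from the TCP to the grasp point, in m); z points along the fingers, y is the line along which they close (so a half turn about z gives the same grasp; the last joint's range is limited). The gripper opens to 85 mm and grips with 20 to 120 N. Pads are 22 mm wide; open, the fingers measure 114 mm over their backs; the gripper's body (76 mm by 85 mm) begins 54 mm behind the grasp point. The pads swing forward as they close: fully open they stand 13 mm farther back than shut.
Start: joints at [-1.43, 0.326, -0.193, 1.052, 0, 1.437], TCP at [0.149, -0.529, 0.231] pointing down, gripper open.
Joint ranges: [-2.65, 2.65], [-0.97, 1.79], [-1.3, 1.35], [-1.93, 2.1], [-1.47, 1.37], [-3.14, 3.14]. Speed limits (rad/s): [2.57, 2.57, 3.14, 3.14, 3.14, 3.14].

## Interface

Orientations are given as a unit quaternion [w, x, y, z].
In Python, from cell import bot gives the robot as it stands. Calls block until the motion is done:
- bot.move_pose(position, orientation): joint-space move of the TCP to a pose.
- bot.move_linear(position, speed=0.15, rotation=None, until_force=None): straight line of the TCP; rotation=None keeps the orientation; speed is the mean speed in m/s. With until_force (N) it stops when the force on the tool has changed by that much, and returns True; else False.
- bot.goto_joints(angles): joint-space move.
- bot.set_gripper(opening, grasp_force=None): opening from 0.0 (shut) to 1.0 (fully open); grasp_force is the grip in N (None keeps the last); returns when the fingers have stopped.
- bot.wait(seconds).
- bot.solve_ik(position, orientation): joint angles nearest the present ones, or None.
- bot.camera(name): name is "scene" or "side" or "wrist"; returns the picture (384x512x3 uint8, red, green, blue); there is no depth.
- bot.calibration(name): a dict with "mtx" (3x3 intrinsics, pixels), "extrinsics" (4x4, takes a point from world to camera coordinates); the wrist camera has in their place "hand_eye" (4x4, takes a point from camera to tool coordinates, whose origin is the TCP and whose axes are the flange's). Camera axes: x right, y down, z forward; pixel columns grow to the right and rows downward; lengths in m; the calibration is good to about 2 mm. A picture is of the moment at which its call begins: read the wrist's pose just before it. calibration takes no time and is no camera call.
A pose or a line that the arm cannot do raises bot.PlanningError and nothing moves.
- bot.close_job(): hands the job in; it is judged then, once.
Trained networks look in the newest picture that a camera, given by its name, has taken for a name from the list of things; names that differ only in an ending like _2 or _b are one class to them, and where a whole thing is asked for, a point or a joint stands for the part that bears it (a point fixed in the world has none). Each returns a list of dicts, best first, with "confidence" (0 to 1); they miss things now and then, are a little off and sometimes report something else, mostly with a low value. They report only what shows in the picture. A call takes as long as a camera call.
- bot.search_frame(camera, thing): "bbox" ([left, top, width, height] in pixels, round what is visible of it).
Readings, each from a call of its own:
- bot.read_clock(): time.
- bot.read_joint_positions(): joint angles.
- bot.read_joint_vel(): joint speeds.
- bot.read_joint_efforts(): joint torques, N m.
- bot.read_position(): TCP position.
- bot.read_tool_rot(): TCP orientation.
- bot.read_ft_force(): force on the tool from outside, world axes, zero at the start.
- bot.read_moment(): the same for the moment, N m.
- bot.read_gripper_width(): opening from 0.0 (shut) to 1.0 (fully open).
- bot.read_finger_force(): force on a finger pad.
Only numpy, scipy, OpenCV 4.12 (cv2) and the standard library are available. Lean on these libraries where they do the work, as an engineer would, in place of code of your own. Each camera call takes 0.05 s, during which the arm holds its last target. There are 200 camera calls.

## Working session

There is one attempt and no reset: what is moved stays moved. The work goes in short steps, each a Python script; the robot and the scene stay as the last script left them, time stands still between calls to the robot, and variables do not carry over. Pictures are saved under pics/ and viewed, at most 14 in all, crops included, and the job is handed in when it is done.

```bash
ls; mkdir -p pics
python3 - <<'E'
from cell import bot
import cv2,numpy as np
ims=[]
for c in ["scene","side"]:
    im=bot.camera(c); cv2.imwrite(f"pics/{c}0.png",im[:,:,::-1])
    k=bot.calibration(c); print(c,np.round(k["mtx"],1).tolist(),np.round(k["extrinsics"],3).tolist())
    for t in ["flour_centre","salt_centre","cup_centre","thermo_centre","drawer_handle","cabinet","board","notebook"]:
        print(t,[(np.round(d["bbox"]).tolist(),round(d["confidence"],2)) for d in bot.search_frame(c,t)[:2]])
print(bot.calibration("wrist"),bot.read_clock(),bot.read_tool_rot(),bot.grip_depth)
E
```

```text
pics
scene [[385.1, 0.0, 256.0], [0.0, 385.1, 184.5], [0.0, 0.0, 1.0]] [[0.86, -0.51, -0.001, -0.542], [-0.369, -0.621, -0.692, 0.276], [0.352, 0.595, -0.722, 0.865], [0.0, 0.0, 0.0, 1.0]]
flour_centre [([198.0, 168.0, 27.0, 42.0], 0.78)]
salt_centre [([222.0, 203.0, 21.0, 30.0], 0.56)]
cup_centre [([242.0, 229.0, 24.0, 32.0], 0.55)]
thermo_centre []
drawer_handle [([240.0, 156.0, 70.0, 80.0], 0.96)]
cabinet [([240.0, 132.0, 123.0, 108.0], 0.87)]
board [([109.0, 119.0, 111.0, 60.0], 0.58)]
notebook [([232.0, 279.0, 118.0, 103.0], 0.71)]
side [[466.2, 0.0, 258.0], [0.0, 466.2, 181.5], [0.0, 0.0, 1.0]] [[0.826, -0.564, -0.013, -0.537], [-0.228, -0.313, -0.922, 0.198], [0.516, 0.764, -0.388, 1.026], [0.0, 0.0, 0.0, 1.0]]
flour_centre [([198.0, 165.0, 26.0, 43.0], 0.68)]
salt_centre [([220.0, 181.0, 17.0, 38.0], 0.81)]
cup_centre [([242.0, 207.0, 24.0, 26.0], 0.69)]
thermo_centre []
drawer_handle [([236.0, 167.0, 69.0, 50.0], 0.59), ([223.0, 185.0, 14.0, 36.0], 0.52)]
cabinet [([237.0, 145.0, 118.0, 76.0], 0.7)]
board [([100.0, 154.0, 110.0, 38.0], 0.65)]
notebook [([236.0, 240.0, 122.0, 67.0], 0.76)]
{'mtx': array([[282.55619574,   0.        , 256.54665771],
       [  0.        , 282.55619574, 194.35839511],
       [  0.        ,   0.        ,   1.        ]]), 'hand_eye': array([[-1.10468648e-03, -9.57289353e-01, -2.89129511e-01,
         7.33605678e-02],
       [ 9.99999188e-01, -8.73668621e-04, -9.28068245e-04,
         4.00213616e-04],
       [ 6.35826469e-04, -2.89130302e-01,  9.57289541e-01,
        -1.43050784e-01],
       [ 0.00000000e+00,  0.00000000e+00,  0.00000000e+00,
         1.00000000e+00]])} 0.9 [ 1.17131632e-05  9.90578756e-01  1.36944248e-01 -2.25728532e-06] 0.0187
```

View pics/scene0.png

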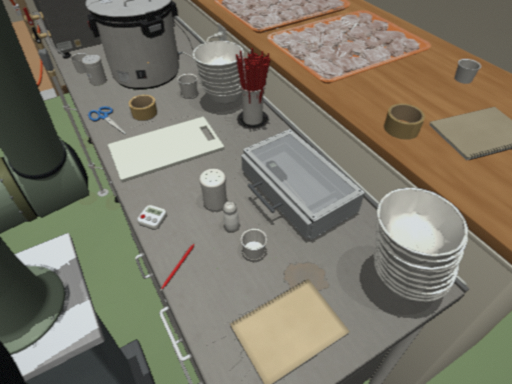

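```bash
cat > h.py <<'E'
from cell import bot
import cv2,numpy as np
from scipy.spatial.transform import Rotation as R
def P(c):
    k=bot.calibration(c); return k["mtx"]@k["extrinsics"][:3]
def T():
    M=np.eye(4); q=bot.read_tool_rot(); M[:3,:3]=R.from_quat(np.r_[q[1:],q[0]]).as_matrix(); M[:3,3]=bot.read_position(); return M
def Pw(M): # wrist projection for tool pose M
    k=bot.calibration("wrist"); return k["mtx"]@np.linalg.inv(M@k["hand_eye"])[:3]
def proj(Pm,X):
    h=np.c_[np.atleast_2d(X),np.ones(len(np.atleast_2d(X)))]@Pm.T; return h[:,:2]/h[:,2:]
def plane(Pm,uv,z): # pixels -> world at height z
    H=np.c_[Pm[:,0],Pm[:,1],Pm[:,2]*z+Pm[:,3]]
    h=np.c_[np.atleast_2d(uv),np.ones(len(np.atleast_2d(uv)))]@np.linalg.inv(H).T; return h[:,:2]/h[:,2:]
def tri(P1,a,P2,b):
    X=cv2.triangulatePoints(P1,P2,np.float64(a).reshape(2,1),np.float64(b).reshape(2,1)).ravel(); return X[:3]/X[3]
def down(a): # tool down; tool x axis at world angle a, so y (closing) at a-90deg
    q=(R.from_euler('z',a)*R.from_euler('x',np.pi)).as_quat(); return np.r_[q[3],q[:3]]
E
python3 - <<'E'
from h import *
S,D=P("scene"),P("side")
c=lambda b:(b[0]+b[2]/2,b[1]+b[3]/2)
for n,a,b in [("flour",(198,168,27,42),(198,165,26,43)),("salt",(222,203,21,30),(220,181,17,38)),("cup",(242,229,24,32),(242,207,24,26)),("handle",(240,156,70,80),(236,167,69,50)),("board",(109,119,111,60),(100,154,110,38)),("note",(232,279,118,103),(236,240,122,67))]:
    print(n,tri(S,c(a),D,c(b)).round(3))
E
```

```text
flour [0.526 0.056 0.05 ]
salt [ 0.521 -0.059  0.052]
cup [ 0.54  -0.143  0.023]
handle [ 0.67  -0.035  0.028]
board [0.478 0.331 0.012]
note [ 0.507 -0.359 -0.007]
```

View pics/side0.png

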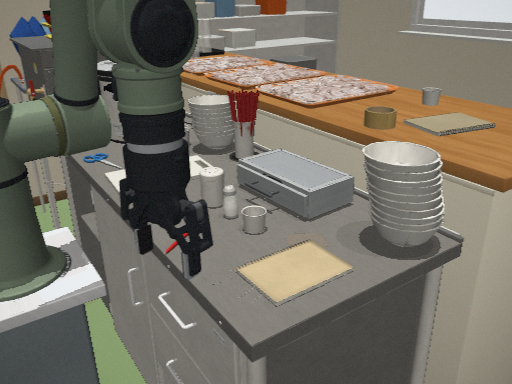

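The robot is clear of the work. In the scene picture, from left to right, the starch shaker is at (213,190), the salt at (231,217) and the cup at (254,245), all in front of the drawer handle at (265,205). The board is at (165,147) and the notebook at (290,330). Next come wrist views.

Run:
```python
from h import *
import pickle
out={}
for n,p in [("C",[.45,-.28,.30]),("A",[.47,-.03,.30]),("B",[.47,.20,.30])]:
    bot.move_pose(p,down(0)); M=T(); im=bot.camera("wrist"); out[n]=(M,im)
    cv2.imwrite(f"pics/w{n}.png",im[:,:,::-1]); print(n,bot.read_clock(),M[:3,3].round(3))
    for t in ["flour_centre","salt_centre","cup_centre","thermo_centre","drawer_handle","cabinet","board","notebook"]:
        print(t,[(np.round(d["bbox"]).tolist(),round(d["confidence"],2)) for d in bot.search_frame("wrist",t)[:2]])
pickle.dump(out,open("w.pkl","wb"))
cv2.imwrite("pics/wall.png",cv2.resize(np.hstack([out[k][1] for k in "CA"])[:,:,::-1],(800,300)))
```

```text
C 2.425 [ 0.45  -0.281  0.3  ]
flour_centre [([1.0, 78.0, 50.0, 52.0], 0.55)]
salt_centre []
cup_centre [([125.0, 71.0, 54.0, 50.0], 0.89), ([1.0, 80.0, 49.0, 53.0], 0.36)]
thermo_centre []
drawer_handle [([0.0, 0.0, 102.0, 32.0], 0.93)]
cabinet [([0.0, 3.0, 104.0, 30.0], 0.6)]
board []
notebook [([255.0, 46.0, 110.0, 149.0], 0.84)]
A 3.8583 [ 0.47  -0.031  0.3  ]
flour_centre [([154.0, 92.0, 66.0, 62.0], 0.83)]
salt_centre [([249.0, 101.0, 29.0, 38.0], 0.98)]
cup_centre [([314.0, 87.0, 49.0, 50.0], 0.61)]
thermo_centre []
drawer_handle [([123.0, 0.0, 260.0, 50.0], 0.64)]
cabinet [([114.0, 2.0, 276.0, 50.0], 0.96)]
board [([2.0, 22.0, 79.0, 226.0], 0.6), ([123.0, 3.0, 264.0, 47.0], 0.26)]
notebook [([413.0, 63.0, 99.0, 146.0], 0.58)]
B 9.075 [0.47 0.2  0.3 ]
flour_centre [([332.0, 91.0, 71.0, 62.0], 0.57)]
salt_centre [([406.0, 102.0, 59.0, 38.0], 0.77)]
cup_centre [([464.0, 88.0, 48.0, 48.0], 0.88)]
thermo_centre []
drawer_handle [([316.0, 0.0, 196.0, 49.0], 0.66)]
cabinet [([309.0, 1.0, 202.0, 50.0], 0.87)]
board [([309.0, 2.0, 203.0, 47.0], 0.75), ([89.0, 17.0, 135.0, 227.0], 0.63)]
notebook []
```

View pics/wA.png

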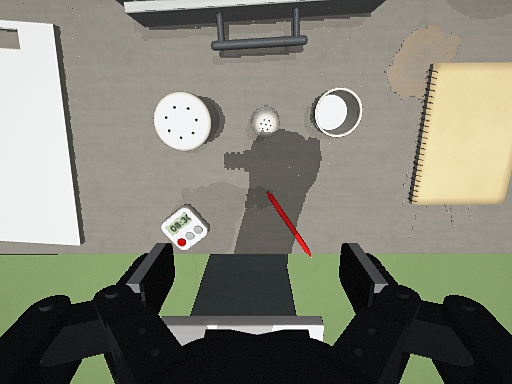

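View pics/wB.png

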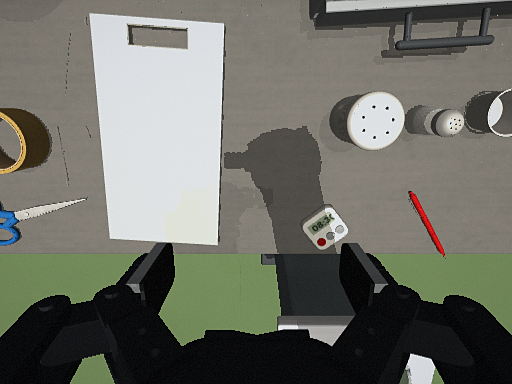

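View pics/wC.png

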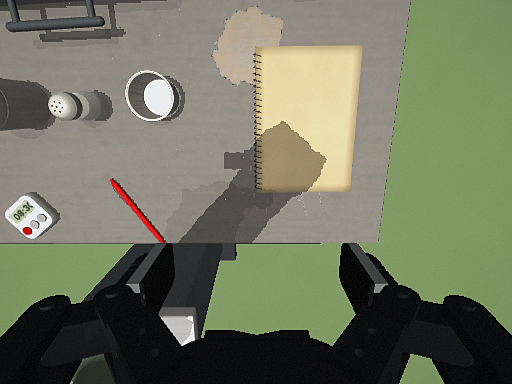

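Wrist A shows the starch cap at (183,121), the salt cap at (265,121), the cup rim at (339,112) and the handle bar from (213,44) to (306,41). Wrist B shows the board with corners at (90,14), (224,23), (218,244) and (107,236), with its slot at the far end. Wrist C shows the notebook with corners at (257,46), (362,45), (350,192) and (255,191), with the binding on its left edge.

Run:
```python
from h import *
import pickle
o=pickle.load(open("w.pkl","rb")); Pm={k:Pw(v[0]) for k,v in o.items()}
print("flourcap",tri(Pm["A"],(183,121),Pm["B"],(376,120.5)).round(3))
print("salt",tri(Pm["A"],(265,120.5),Pm["B"],(449.5,122.5)).round(3),tri(Pm["A"],(265,120.5),Pm["C"],(62.5,105)).round(3))
print("cuprim",tri(Pm["A"],(338,112.5),Pm["C"],(152,96)).round(3))
print("handle -y end",tri(Pm["A"],(304,41),Pm["B"],(491,40)).round(3),tri(Pm["A"],(304,41),Pm["C"],(102,21.5)).round(3))
print("handle +y end",tri(Pm["A"],(215,45),Pm["B"],(399,44)).round(3))
print("handle z=.055",plane(Pm["A"],[(304,41),(215,45)],.05).round(3))
print("board",plane(Pm["B"],[(90,14),(224,23),(218,244),(107,236)],.012).round(3).tolist())
print("slot",plane(Pm["B"],[(128,24),(187,28),(187,48),(128,44)],.006).round(3).tolist())
print("note",plane(Pm["C"],[(257,46),(362,45),(350,192),(255,191)],.01).round(3).tolist())
print("drawer front top edge",plane(Pm["A"],[(147,25),(383,10)],.072).round(3).tolist())
for c in("scene","side"):
    print(c,proj(P(c),[[.54,.05,.05]]))
print(bot.read_joint_positions().round(2))
```

```text
flourcap [0.53  0.057 0.094]
salt [ 0.529 -0.042  0.078] [ 0.529 -0.042  0.077]
cuprim [ 0.539 -0.142  0.044]
handle -y end [ 0.624 -0.09   0.054] [ 0.626 -0.091  0.048]
handle +y end [0.621 0.021 0.049]
handle z=.055 [[ 0.625 -0.091]
 [ 0.621  0.021]]
board [[0.665, 0.422], [0.654, 0.243], [0.326, 0.265], [0.341, 0.45]]
slot [[0.655, 0.375], [0.65, 0.295], [0.625, 0.297], [0.63, 0.379]]
note [[0.606, -0.282], [0.607, -0.427], [0.396, -0.43], [0.398, -0.278]]
drawer front top edge [[0.637, 0.096], [0.652, -0.176]]
scene [[218.29581977 188.74187552]]
side [[215.67665176 186.02827676]]
[ 0.26  0.22 -0.17  1.19  0.   -2.88]
```

```bash
cat >> h.py <<'E'
YAW=.05; AR=np.pi/2+YAW; AB=np.pi-.075
def at(xy,z): return [float(xy[0]),float(xy[1]),float(z)]
def pick(xy,z,a,hi=.2,force=30,open_=1.0):
    bot.move_pose(at(xy,hi),down(a)); bot.set_gripper(open_)
    if bot.move_linear(at(xy,z),.2,until_force=12): raise SystemExit(f"contact on descent {T()[:3,3]} {bot.read_ft_force()}")
    bot.set_gripper(0,grasp_force=force); print("grip",bot.read_gripper_width(),bot.read_finger_force())
    bot.move_linear(at(xy,hi),.2); print("held",bot.read_gripper_width(),bot.read_finger_force())
def place(xy,z,a,hi=.2):
    bot.move_pose(at(xy,hi),down(a))
    bot.move_linear(at(xy,z+.02),.2); print("place contact",bot.move_linear(at(xy,z+.001),.06,until_force=6),T()[2,3])
    bot.set_gripper(1.0); bot.move_linear(at(xy,hi),.2); print("t",bot.read_clock())
E
cat > pos.py <<'E'
from h import *
import pickle
o=pickle.load(open("w.pkl","rb")); Pm={k:Pw(v[0]) for k,v in o.items()}
pl=lambda k,uv,z: plane(Pm[k],uv,z)[0]
FL=(pl("A",(183,121),.102)+pl("B",(376,120.5),.102))/2
SA=(pl("A",(265,120.5),.086)+pl("B",(449.5,122.5),.086)+pl("C",(62.5,105),.086))/3
CU=(pl("A",(338,112.5),.051)+pl("C",(152,96),.051))/2
ZF,ZS,ZC=.039,.024,.012
bc=np.array([.4965,.345]); u=np.array([.9972,-.0748])
BF,BS,BC=bc-.10*u,bc-.01*u,bc+.08*u
E
python3 - <<'E'
from pos import *
print(FL,SA,CU,pl("A",(183,121),.102),pl("B",(376,120.5),.102),pl("A",(265,120.5),.086),pl("C",(62.5,105),.086),pl("A",(338,112.5),.051),pl("C",(152,96),.051))
pick(FL,ZF,AR); print(bot.read_clock(),bot.read_ft_force().round(1))
cv2.imwrite("pics/s1.png",bot.camera("side")[100:260,150:350,::-1].repeat(3,0).repeat(3,1))
E
```

```text
[0.53049318 0.05752364] [ 0.52857364 -0.04181533] [ 0.53936097 -0.14184033] [0.53054513 0.0548871 ] [0.53044122 0.06016019] [ 0.53035806 -0.04147368] [ 0.52801721 -0.04726439] [ 0.53921665 -0.13974025] [ 0.53950528 -0.14394041]
grip 0.7743854191477951 29.085787943295145
held 0.7710027740576325 31.19180385445361
15.5667 [-0.4 -0.7 -1.8]
```

View pics/s1.png

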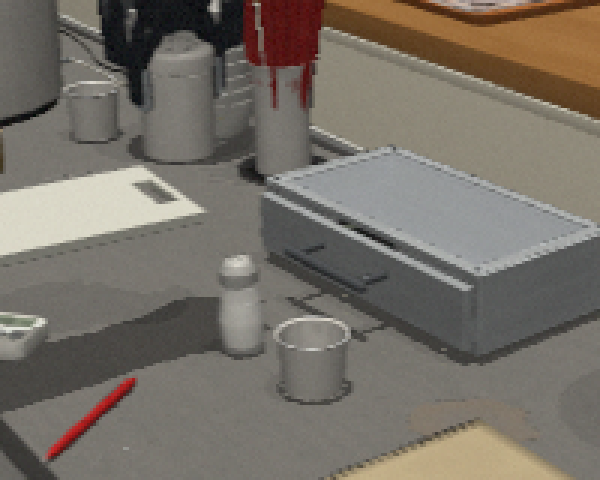

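The starch shaker is held, hanging over its place; the salt (240,305) and cup (313,360) still stand.

Run:
```python
from pos import *
place(BF,ZF+.012,AB)
bot.move_pose(at((SA+CU)/2,.2),down(AR)); M=T(); im=bot.camera("wrist"); pickle.dump((M,im),open("w2.pkl","wb"))
cv2.imwrite("pics/w2.png",im[:,:,::-1]); print(bot.read_clock())
for t in ["salt_centre","cup_centre"]: print(t,[(np.round(d["bbox"]).tolist(),round(d["confidence"],2)) for d in bot.search_frame("wrist",t)[:2]])
print(proj(Pw(M),[[*SA,.09],[*SA,0],[*CU,.051],[*CU,0]]).round(0).tolist())
```

```text
place contact True 0.05220429980945389
t 19.2333
20.9833
salt_centre [([232.0, 110.0, 40.0, 47.0], 0.68)]
cup_centre [([230.0, 191.0, 58.0, 59.0], 0.57)]
[[254.0, 138.0], [254.0, 130.0], [259.0, 226.0], [259.0, 210.0]]
```

View pics/w2.png

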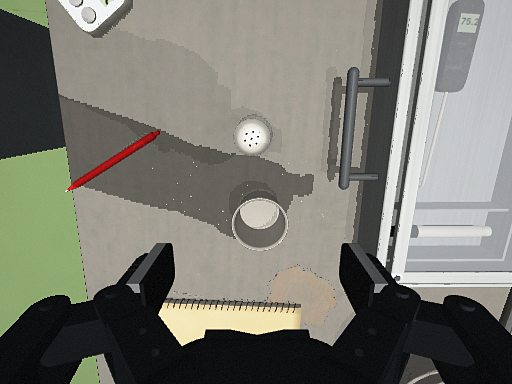

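The salt cap at (253,136) and cup rim at (260,223) match the predictions to within 3 px. The thermometer body shows through the cover at (460,45), with its needle running down to (425,188).

Run:
```python
from pos import *
pick(SA,ZS,AR); place(BS,ZS+.012,AB)
pick(CU,ZC,AR,force=25); place(BC,ZC+.012,AB)
M=T(); im=bot.camera("wrist")
Mq,im2=pickle.load(open("w2.pkl","rb"))
print("handle ends",plane(Pw(Mq),[(354,71),(345,186)],.05).round(4).tolist(), "thermo ends",plane(Pw(Mq),[(468,2),(449,89)],.03).round(3).tolist(),"face edge",plane(Pw(Mq),[(421,5),(391,280)],.072).round(3).tolist())
bot.move_pose([.45,.10,.28],down(AR)); im=bot.camera("wrist"); cv2.imwrite("pics/w3.png",np.hstack([cv2.resize(im,(400,300)),cv2.resize(bot.camera("scene")[80:272,80:336],(400,300))])[:,:,::-1]); print(bot.read_clock())
```

```text
grip 0.47547032124772526 29.484862312674522
held 0.47731152277677397 30.460181814269163
place contact True 0.03708099397993174
t 28.3417
grip 0.7271038895029346 26.052144739051073
held 0.7174102434750483 27.39333556370184
place contact True 0.025279455332586385
t 37.325
handle ends [[0.6212, 0.023], [0.6286, -0.0907]] thermo ends [[0.728, 0.092], [0.729, 0.014]] face edge [[0.663, 0.073], [0.687, -0.189]]
38.5667
```

View pics/w3.png

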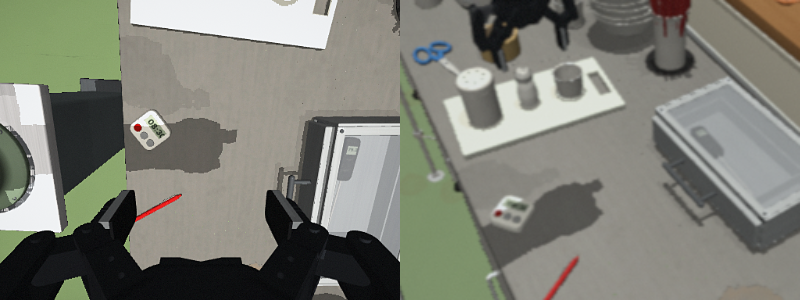

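All three stand upright on the board, at (480,100), (525,90) and (568,80) in the right-hand half. Next I open the drawer.

```bash
cat >> pos.py <<'E'
YD=.067; AD=np.pi/2+YD; dx=np.array([np.cos(YD),np.sin(YD)]); dy=np.array([-dx[1],dx[0]])
HC=np.array([.625,-.034]); ZH=.030
E
python3 - <<'E'
from pos import *
bot.move_pose(at(HC,.16),down(AD)); bot.set_gripper(.32)
if bot.move_linear(at(HC,ZH),.1,until_force=8): raise SystemExit(f"contact {T()[:3,3]} {bot.read_ft_force()}")
bot.set_gripper(0,grasp_force=40); print(bot.read_gripper_width(),bot.read_finger_force(),bot.read_ft_force().round(1))
print(bot.move_linear(at(HC-.141*dx,ZH),.08,until_force=15),T()[:3,3].round(4),bot.read_ft_force().round(1))
bot.set_gripper(.35); p=T()[:3,3]; bot.move_linear(at(p[:2],.16),.2)
TC=np.array([.726,.053])-.14*dx
bot.move_pose(at(TC-.04*dy,.22),down(AD)); M=T(); im=bot.camera("wrist"); pickle.dump((M,im,p),open("w4.pkl","wb")); cv2.imwrite("pics/w4.png",im[:,:,::-1]); print(bot.read_clock())
for t in ["thermo_centre","drawer_handle"]: print(t,[(np.round(d["bbox"]).tolist(),round(d["confidence"],2)) for d in bot.search_frame("wrist",t)[:2]])
E
```

```text
contact [ 0.62222074 -0.03366179  0.0304485 ] [-0.16802801  0.54579123 -0.63821958]
```

Run:
```python
from pos import *
bot.set_gripper(0,grasp_force=40); print(bot.read_gripper_width(),bot.read_finger_force(),bot.read_ft_force().round(1),T()[:3,3].round(4))
p0=T()[:2,3]
print(bot.move_linear(at(p0-.141*dx,ZH),.08,until_force=15),T()[:3,3].round(4),bot.read_ft_force().round(1))
bot.set_gripper(.35); p=T()[:3,3]; bot.move_linear(at(p[:2],.16),.2)
TC=np.array([.726,.053])-.14*dx
bot.move_pose(at(TC-.04*dy,.22),down(AD)); M=T(); im=bot.camera("wrist"); pickle.dump((M,im,p0,p),open("w4.pkl","wb")); cv2.imwrite("pics/w4.png",im[:,:,::-1]); print(bot.read_clock())
for t in ["thermo_centre","drawer_handle"]: print(t,[(np.round(d["bbox"]).tolist(),round(d["confidence"],2)) for d in bot.search_frame("wrist",t)[:2]])
```

```text
0.10622950199968284 38.900166749954224 [0.4 1.  1.4] [ 0.6226 -0.0337  0.0307]
False [ 0.4838 -0.0415  0.0306] [ 6.2  6.6 -0.6]
45.325
thermo_centre [([246.0, 99.0, 29.0, 151.0], 0.68)]
drawer_handle [([158.0, 63.0, 188.0, 256.0], 0.96)]
```

View pics/w4.png

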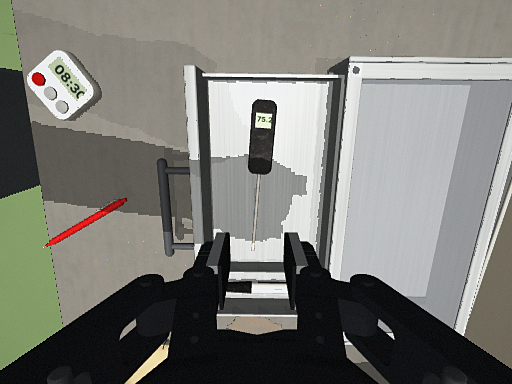

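The drawer is open. The body runs from (264,99) to (261,173) and the needle tip is at (252,250), with free floor on both sides.

Run:
```python
from pos import *
M,im,p0,p=pickle.load(open("w4.pkl","rb")); Q=Pw(M)
a,b=plane(Q,[(264,100),(261,173)],.03); n=plane(Q,[(252,250)],.024)[0]
c=(a+b)/2; v=a-n; ang=np.arctan2(v[1],v[0]); print(a,b,n,c,"len",np.linalg.norm(a-b),np.linalg.norm(c-n),"ang",ang,np.arctan2(*(a-b)[::-1]),AD)
bot.move_pose(at(c-.0*dy,.14),down(ang)); M2=T(); im2=bot.camera("wrist"); cv2.imwrite("pics/w5.png",im2[:,:,::-1]); pickle.dump((M2,im2,c,ang),open("w5.pkl","wb"))
print(proj(Pw(M2),[[*a,.03],[*b,.03],[*n,.024],[*c,.032]]).round(0).tolist(),bot.read_clock())
d=bot.search_frame("wrist","thermo_centre"); print(d[:1])
```

```text
[0.58962424 0.08734238] [0.59218039 0.00446824] [ 0.58784361 -0.10149482] [0.59090232 0.04590531] len 0.08291354918752335 0.14743186361949043 ang 1.561367145174202 1.6016302920294705 1.6377963267948965
[[256.0, 146.0], [260.0, 232.0], [256.0, 318.0], [258.0, 191.0]] 45.925
[{'bbox': [242.7, 144.3, 30.1, 173.8], 'confidence': 0.96}]
```

View pics/w5.png

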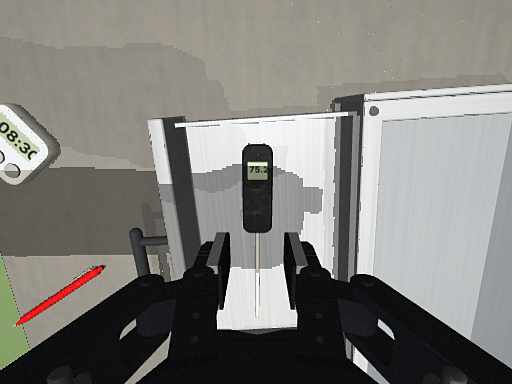

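The thermometer is lined up with the gripper, its body from (257,144) to (257,233) as predicted. Next I grasp it and lay it on the notebook.

Run:
```python
from pos import *
_,_,c,ang=pickle.load(open("w5.pkl","rb"))
bot.set_gripper(.5)
hit=bot.move_linear(at(c,.0185),.08,until_force=8); print("hit",hit,T()[:3,3].round(4),bot.read_ft_force().round(1))
bot.set_gripper(0,grasp_force=25); print(bot.read_gripper_width(),bot.read_finger_force())
z0=T()[2,3]
bot.move_linear(at(c,.2),.2); print(bot.read_gripper_width(),bot.read_finger_force())
NB=np.array([.455,-.36])
bot.move_pose(at(NB,.15),down(np.pi)); bot.move_linear(at(NB,z0+.01),.15)
print(bot.move_linear(at(NB,z0-.0055),.04,until_force=5),z0,T()[:3,3].round(4))
M=T(); im=bot.camera("side"); cv2.imwrite("pics/s6.png",cv2.resize(im[200:340,190:390,::-1],(800,560))); print(bot.read_clock(),bot.read_gripper_width())
```

```text
hit False [0.5914 0.0459 0.0191] [ 0.5  0.1 -0.3]
0.3199996300955939 25.46018421649933
0.3171106613322934 25.007506906986237
True 0.01908857901529912 [ 0.4547 -0.3598  0.0128]
52.7167 0.32011001282918444
```

View pics/s6.png

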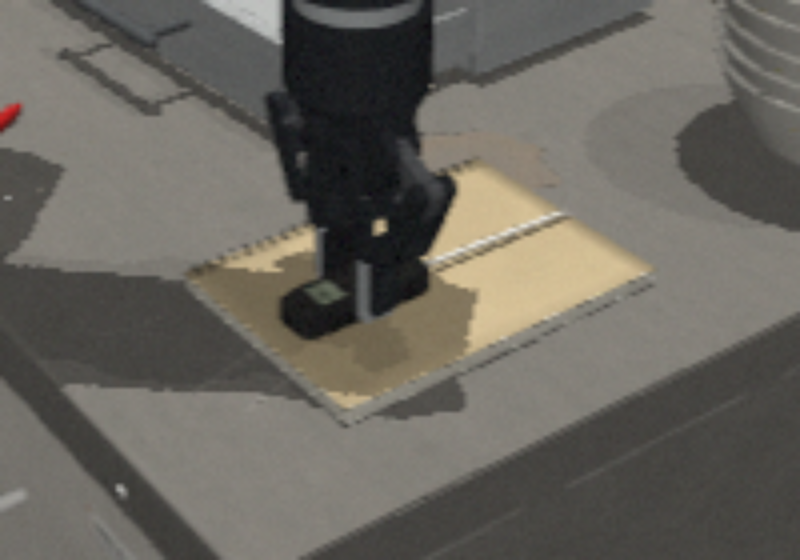

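The thermometer lies flat on the notebook cover, its body at (355,300) in the crop and its needle along the cover. I release it, then push the drawer shut.

Run:
```python
from pos import *
_,_,p0,p=pickle.load(open("w4.pkl","rb"))
bot.set_gripper(.5); q=T()[:2,3]; bot.move_linear(at(q,.2),.15)
bot.move_pose(at(p[:2],.16),down(AD)); bot.set_gripper(.32)
print(bot.move_linear(at(p[:2],ZH),.12,until_force=8),T()[:3,3].round(4))
bot.set_gripper(0,grasp_force=40); print(bot.read_gripper_width())
print(bot.move_linear(at(p0-.005*dx,ZH),.08,until_force=20),T()[:3,3].round(4))
print(bot.move_linear(at(p0+.006*dx,ZH),.03,until_force=15),T()[:3,3].round(4),p0,bot.read_ft_force().round(1))
bot.set_gripper(.3); g=T()[:2,3]; bot.move_linear(at(g,.2),.15)
bot.move_pose([.47,.02,.25],down(AR)); M=T(); im=bot.camera("wrist"); print(bot.read_clock())
cv2.imwrite("pics/w7.png",np.hstack([cv2.resize(im,(400,300)),cv2.resize(bot.camera("side")[120:312,140:396],(400,300))])[:,:,::-1])
```

```text
False [ 0.4812 -0.0433  0.0306]
0.11144482254845503
False [ 0.6182 -0.0356  0.0311]
True [ 0.6237 -0.0354  0.0311] [ 0.62259623 -0.03365202] [-1.7 -0.4  5.4]
62.575
```

View pics/w7.png

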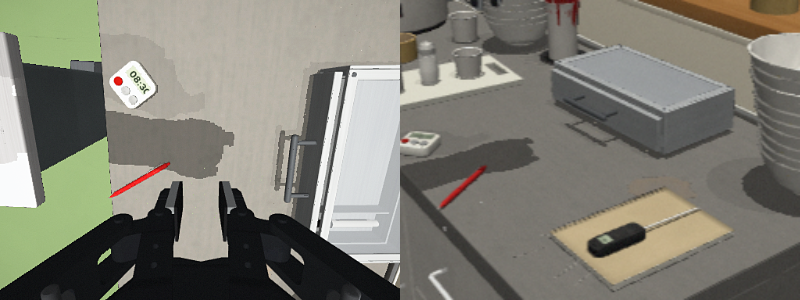

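The drawer is shut against its stop, and the thermometer lies on the notebook at (617,240) in the right-hand half. Next I return the three things.

Run:
```python
from pos import *
for b,s,z in [(BC,CU,ZC),(BS,SA,ZS),(BF,FL,ZF)]:
    pick(b,z+.0125,AB,force=28); place(s,z,AR)
bot.move_pose([.44,-.03,.30],down(AR)); M=T(); im=bot.camera("wrist"); Q=Pw(M)
print(proj(Q,[[*FL,.102],[*SA,.088],[*CU,.051]]).round(0).tolist())
bot.move_pose([.149,-.529,.231],down(.275)); print(bot.read_clock())
cv2.imwrite("pics/w8.png",np.hstack([cv2.resize(im,(400,300)),cv2.resize(bot.camera("scene")[100:292,120:376],(400,300))])[:,:,::-1])
for c in ["scene","side"]:
    bot.camera(c)
    for t in ["flour_centre","salt_centre","cup_centre","drawer_handle"]: print(c,t,[(np.round(d["bbox"]).tolist(),round(d["confidence"],2)) for d in bot.search_frame(c,t)[:1]])
```

```text
grip 0.7211686744004375 29.806803390001733
held 0.7189076846203629 30.613928465700155
place contact True 0.01402145968925619
t 71.475
grip 0.47843473901557687 27.608949691057205
held 0.4793081769164383 28.451661276631057
place contact True 0.02570898625041819
t 80.1833
grip 0.7711075815657156 29.492665028956253
held 0.7715093083142199 30.77275294577703
place contact True 0.04042807470857447
t 87.7667
[[340.0, 100.0], [325.0, 181.0], [319.0, 240.0]]
90.5917
scene flour_centre [([198.0, 166.0, 30.0, 43.0], 0.88)]
scene salt_centre [([224.0, 206.0, 17.0, 23.0], 0.6)]
scene cup_centre [([240.0, 229.0, 27.0, 31.0], 0.78)]
scene drawer_handle [([240.0, 155.0, 71.0, 79.0], 0.68)]
side flour_centre [([200.0, 167.0, 26.0, 40.0], 0.81)]
side salt_centre [([223.0, 183.0, 13.0, 37.0], 0.84)]
side cup_centre [([242.0, 206.0, 24.0, 27.0], 0.7)]
side drawer_handle [([236.0, 166.0, 70.0, 52.0], 0.77)]
```

View pics/w8.png

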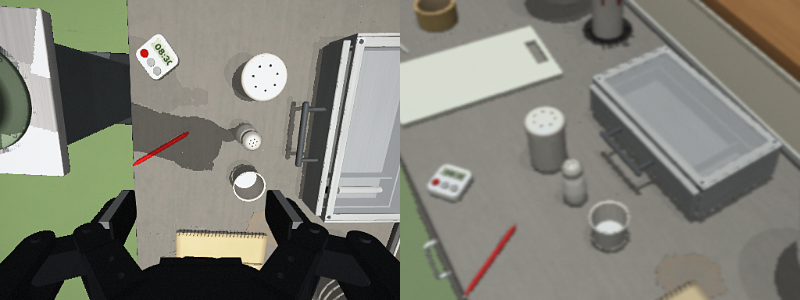

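All three stand upright in the row, at (264,76), (252,141) and (249,182) in the left-hand half, within 5 px of their predicted places. I compare this with the first pictures and hand in.

Run:
```python
from h import *
ok=True
for c,bs in [("scene",[(192,162,40,50),(217,198,28,36),(236,224,36,40)]),("side",[(194,160,34,52),(216,177,26,46),(237,202,34,36)])]:
    a=cv2.imread(f"pics/{c}0.png",0); b=cv2.cvtColor(bot.camera(c),cv2.COLOR_RGB2GRAY)
    for x,y,w,h in bs:
        r=cv2.matchTemplate(b[y-10:y+h+10,x-10:x+w+10],a[y:y+h,x:x+w],cv2.TM_CCOEFF_NORMED); m=cv2.minMaxLoc(r)
        d=np.subtract(m[3],10); ok&=abs(d).max()<=2; print(c,d,round(m[1],2))
print(ok,bot.read_ft_force().round(1))
if ok: print(bot.close_job(),bot.read_clock())
```

```text
scene [0 0] 0.99
scene [0 0] 0.98
scene [0 0] 0.99
side [0 0] 0.99
side [0 0] 0.97
side [0 0] 0.96
True [-0.2 -0.2 -1.4]
the job is handed in; nothing more can be done
the job is handed in; nothing more can be done
```

The job is handed in: the thermometer lies flat on the notebook, the drawer is shut, and both shakers and the cup stand upright on their starting spots (no shift in either fixed camera's picture), with about 91 s used of the 144 s allowed.

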